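# Push the mounting plate out over the end of the ledge until its holes are free

## Robot

A 6-joint arm with a two-finger parallel gripper is mounted at the origin on the work surface. World frame = base frame: x ahead of the robot, y to its left, z up, the work surface at z = 0. Lengths are in m, angles in degrees, forces in N, time in s.
With the tool pointing down it reaches from about 0.425 to 1.125 m from the base axis. Payload 14.9 kg.
Tool frame: the origin (TCP) lies on the centre line of the jaws, within the pads' length; the fingertips stand 19 mm ahead of it and the grasp point (between the pads) is the TCP; z points along the fingers, y is the direction in which the jaws open and shut (so a half turn about z gives the same grasp; the last joint's range is limited). The gripper opens to 91 mm and grips with 3 to 60 N. Pads are 32 mm wide; open, the fingers measure 118 mm over their backs; the gripper's body (76 mm by 178 mm) begins 60 mm behind the grasp point.
Start: joints at [-78.742, 21.709, 99.362, -0, 58.929, -1.908], TCP at [0.159, -0.682, 0.233] pointing down, gripper open.
Joint ranges: [-158.91, 158.91], [-42.39, 125.64], [0.06, 152.35], [-60.88, 240.88], [17.5, 164.5], [-176.32, 176.32]. Speed limits (degrees/s): [108.29, 108.29, 136.94, 180, 180, 180].

## Interface

Orientations are given as [roll, pitch, yaw] about the fixed x, y, z axes, in that order (R = Rz(yaw) Ry(pitch) Rx(roll)).
In Python, from bench import sensors, read_camera, job, cut_out, mark_of gives the robot as it stands. The module is installed in compiled form; this text tells all that it offers.
- The arm moves only by the tool arm_command, never from a script. Its argument "deltas" is a list of rows, each a list of 3 entries, a list of its own where there are three numbers: the turn, a rotation vector about the tool's x, y, z in degrees, then the shift along the tool's x, y, z in mm, then the gripper command: -1 is shut, 1 is fully open, values between are in proportion. In form: [[[rx, ry, rz], [x, y, z], hand], ...]. A call has 1 to 20 rows; each row is the pose to reach, as a shift and turn from the pose commanded when the call began, along the tool's axes at that moment; what a row does not reach only later rows make up. A row lasts 1/12 s, in which the tool goes at most 41.7 mm and 7.16 degrees, less where a joint would pass 70% of its speed; a pose out of reach is approached as far as the arm can. A call with a gripper value outside its range is refused whole. The fingers move at their own pace and stop on an object; "squeeze" is the grip in N (left out, the last holds). Time passes only in rows, so rows that repeat a pose let the fingers close. It gives the time, the measured TCP pose, the force and the opening at its end, in the units of the state.
- sensors.get_state(): the state, without advancing time (a new reading comes with each control period).
- read_camera(name): name is "scene" or "top" or "wrist"; returns a dict with "pixels" (480x640x3 uint8, red, green, blue), "fx", "fy", "cx", "cy" (pixels), "world_to_cam" (4x4, takes a point from world to camera coordinates); the wrist camera has in their place "mount" (4x4, takes a point from camera to tool coordinates, whose origin is the TCP and whose axes are the flange's). Camera axes: x right, y down, z forward; pixel columns grow to the right and rows downward; lengths in m; the calibration is good to about 2 mm. A picture is of the moment at which its call begins: read the wrist's pose just before it. There is no depth.
- job.job_done(): hands the job in, once; it reports no verdict.
Trained networks look in a picture, given as the dict that the camera call returned (one of the last four; its "shot" number tells which), for a name from the list of things; names that differ only in an ending like _2 or _b are one class to them, and where a whole thing is asked for, a point or a joint stands for the part that bears it (a point fixed in the world has none). Each returns a list of dicts, best first, with "confidence" (0 to 1); they miss things now and then, are a little off and sometimes report something else, mostly with a low value. They report only what shows in the picture. A call takes as long as a camera call. They do not tell look-alikes from the thing itself.
- cut_out(picture, thing): "mask" (480x640 bool, what is visible of it) and "extent" ([centre column, centre row, width, height] in pixels, round what is visible of it).
- mark_of(picture, thing): "xy" ([column, row] in pixels: a listed point, or the origin of a listed thing).
The state is a dict: "clock": time; "joints": joint angles; "qvel": joint speeds; "joint_torque": joint torques, N m; "ee_pos": TCP position; "tool_rot": TCP orientation; "contact_force": force on the tool from outside, world axes, zero at the start; "wrist_torque": the same for the moment, N m; "opening": finger opening in m.
Only numpy, scipy, OpenCV 4.12 (cv2) and the standard library are available. Lean on these libraries where they do the work, as an engineer would, in place of code of your own. Each camera call takes 0.05 s, during which the arm holds its last target.

## Task

Two thin bare-metal pieces lie flat on the low wooden ledge: with the fingers, push the rectangular plate with the four holes along the ledge and out over the end it lies nearer to, until the leading pair of holes is completely past the end of the wood, so that screws can be put through from below. Stop while more than half of the plate still lies on the ledge, and leave it flat, roughly in line with the ledge and at rest, with the hand clear. Only push it, never pick it up, and leave the round disc and everything else where it is.

Things in the scene. Friction and masses are not known exactly. Their poses are not given: they have to be found in the camera images.
- ledge: fixed low wooden ledge, a 22 mm board on two battens: 460 mm long (y axis, robot's left, turned up to 0.25 rad), 180 mm deep (x axis, away from the robot), flat top 50 mm above the table. Origin: centre of its underside, at table height; the ends are at y = +230 and -230 mm in its frame, both open, no rim
- plate: loose bare aluminium plate 120 mm long (y, within 0.1 rad of ledge y), 80 wide (x), 6 thick, 0.1-0.2 kg, four 14 mm holes, flat on the left or right half of the ledge, outer short edge 20-70 mm inside the end, middle line 30 mm nearer the robot than the ledge's. y points left. Origin: centre of underside. Slides under 0.5-2.5 N; at least 90 mm of bare ledge between it and the disc
- hole_left_near (a point): centre, at the top face, of one 14 mm through hole of the plate: the one at its +y (robot's left) short edge, nearer the robot; 20 mm in from that short edge and 15 mm from the long edge. Its axes are the plate's
- hole_left_far (a point): centre, at the top face, of one 14 mm through hole of the plate: the one at its +y (robot's left) short edge, nearer the far side; 20 mm in from that short edge and 15 mm from the long edge. Its axes are the plate's
- hole_right_near (a point): centre, at the top face, of one 14 mm through hole of the plate: the one at its -y (robot's right) short edge, nearer the robot; 20 mm in from that short edge and 15 mm from the long edge. Its axes are the plate's
- hole_right_far (a point): centre, at the top face, of one 14 mm through hole of the plate: the one at its -y (robot's right) short edge, nearer the far side; 20 mm in from that short edge and 15 mm from the long edge. Its axes are the plate's
- disc: bystander: loose round aluminium disc without holes, 90 mm across, 6 mm thick, lying flat on the other half of the ledge. Origin: centre of its underside
- jar: bystander: small clear jar with grey cap, 30 mm across, 36 mm high, standing on the ledge near the middle of its far long edge. Origin: centre of its underside
- sensor: bystander: round white plastic sensor, 100 mm across, 34 mm high, on the table beyond the ledge. Origin: centre of its underside
- tape: bystander: roll of tape lying flat, 84 mm across, 24 mm high, on the table beyond the ledge. Origin: centre of its underside
- holder: bystander: white plastic wall holder with two cheeks, 55 x 100 mm, 30 mm high, on the table beyond the ledge. Origin: centre of its underside
- carton: bystander: small cardboard carton, 50 x 75 mm, 45 mm high, on the table on the robot's side of the ledge. Origin: centre of its underside
- screwdriver: bystander: black-handled screwdriver, 170 mm long, lying on the table on the robot's side of the ledge. Origin: centre of its underside
Things that resemble listed ones, but are neither listed nor needed, are in the scene too. What is shaped like the plate but black, orange or red is not meant.

How it is judged:
By the outcome, as a careful person would: the job done as asked, in the order asked, and still so for the second after the job is handed in, with the robot touching nothing.
It also fails if it takes over 38 s, if anything falls off the work surface, if the arm or the gripper's body presses on something with over 40 N, if the wrist force passes 120 N, or if a joint passes its speed limit or range.

## Working session

There is one attempt and no reset: what is moved stays moved. The work goes in short steps, Python scripts to look and compute and a tool call to move; the robot and the scene stay as the last step left them, time stands still between calls to the robot, and variables do not carry over. Pictures are saved under pics/ and viewed, and the job is handed in when it is done.

Besides the shell and the picture viewer there is one more tool, called as name(argument=value, ...), one argument or row to a line, values as JSON. arm_command: Moves the arm, as the interface text tells. Its arguments: {"type":"object","properties":{"deltas":{"type":"array","items":{"type":"array"}},"squeeze":{"type":"number"}},"required":["deltas"]}

```bash
mkdir -p pics; cat > h.py <<'E'
import numpy as np, cv2
from bench import sensors, read_camera, job, cut_out, mark_of
def save(p,n): cv2.imwrite(f'pics/{n}.png', cv2.cvtColor(p['pixels'],cv2.COLOR_RGB2BGR))
def back(p,uv,z):
    W=np.array(p['world_to_cam']); R=W[:3,:3]; t=W[:3,3]
    d=R.T@np.array([(uv[0]-p['cx'])/p['fx'],(uv[1]-p['cy'])/p['fy'],1]); o=-R.T@t
    return o+d*(z-o[2])/d[2]
def proj(p,X):
    W=np.array(p['world_to_cam']); c=W[:3,:3]@np.array(X)+W[:3,3]
    return np.array([p['fx']*c[0]/c[2]+p['cx'],p['fy']*c[1]/c[2]+p['cy']])
E
python3 - <<'E'
from h import *
print(sensors.get_state())
for c in ['top','scene']:
    p=read_camera(c); save(p,c+'1')
    for n,z in [('ledge',0),('plate',.05),('hole_left_near',.056),('hole_left_far',.056),('hole_right_near',.056),('hole_right_far',.056),('disc',.05),('jar',.05),('carton',0),('screwdriver',0)]:
        for r in mark_of(p,n)[:3]: print(c,n,round(r['confidence'],2),np.round(r['xy'],1),np.round(back(p,r['xy'],z),4))
E
```

```text
{'clock': 0.0, 'joints': array([-7.87420574e+01,  2.17388231e+01,  9.93956539e+01, -2.01541151e-03,
        5.89296240e+01, -1.90731006e+00]), 'qvel': array([ 0.01742175,  0.09514973, -0.01257653,  0.02267557,  0.05545557,
        0.0086502 ]), 'joint_torque': array([-4.84036573e-03, -7.63739204e+01, -4.34374952e+01,  6.48591039e-02,
        4.23590757e-02, -8.03045054e-05]), 'ee_pos': array([ 0.15935234, -0.68122817,  0.2322841 ]), 'tool_rot': array([-1.79935877e+02, -4.09307093e-04,  1.31662935e+01]), 'contact_force': array([-0.04360319,  0.02233491,  0.36382057]), 'wrist_torque': array([ 0.02358414,  0.03268354, -0.01018693]), 'opening': 0.09137284281440707}
top ledge 0.89 [243.4 236.7] [0.5078 0.0587 0.    ]
top plate 0.93 [294.2 254.7] [ 0.4626 -0.0663  0.05  ]
top plate 0.88 [460.1 254.2] [ 0.4675 -0.4373  0.05  ]
top plate 0.84 [395.8 189.1] [ 0.6145 -0.2953  0.05  ]
top hole_left_near 0.91 [275.1 259.4] [ 0.4512 -0.024   0.056 ]
top hole_left_near 0.89 [369.6 300.3] [ 0.3631 -0.2349  0.056 ]
top hole_left_near 0.7 [397.  351.7] [ 0.2528 -0.2943  0.056 ]
top hole_left_far 0.93
[... 1239 characters left out ...]
-0.4287  0.056 ]
scene hole_left_far 0.76 [254.9 229.3] [ 0.604  -0.2617  0.056 ]
scene hole_right_near 0.91 [223.9 247. ] [ 0.6868 -0.2345  0.056 ]
scene hole_right_near 0.9 [273.4 201.4] [ 0.5163 -0.3485  0.056 ]
scene hole_right_near 0.89 [361.  245.2] [ 0.4419 -0.0914  0.056 ]
scene hole_right_far 0.85 [319.1 210.1] [ 0.4446 -0.2576  0.056 ]
scene hole_right_far 0.85 [409.9 186.1] [ 0.1959 -0.238   0.056 ]
scene hole_right_far 0.79 [341.5 245.7] [ 0.4772 -0.111   0.056 ]
scene disc 0.92 [430.1 347.7] [0.505  0.1999 0.05  ]
scene jar 0.88 [344.7 314.4] [0.5805 0.0612 0.05  ]
scene carton 0.6 [485.  334.1] [0.3625 0.1919 0.    ]
scene screwdriver 0.6 [409.5 258.2] [ 0.3333 -0.0603  0.    ]
```

View pics/top1.png

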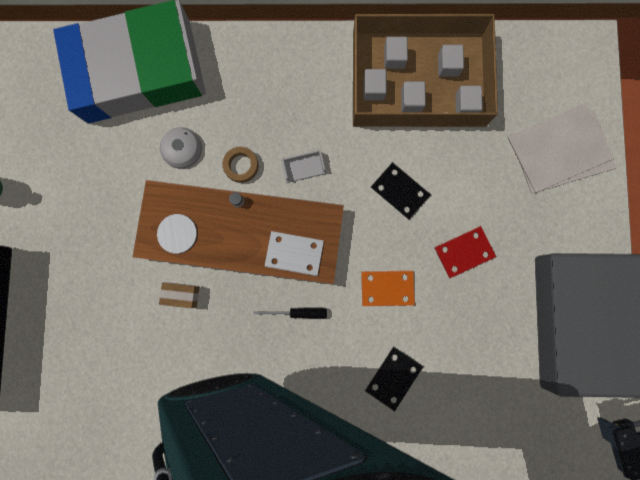

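View pics/scene1.png

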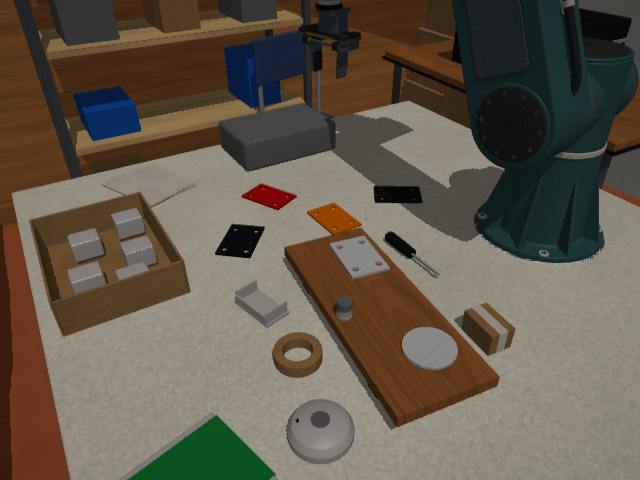

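The top view shows the metal plate near pixel (294,254), lying closer to the right (-y) end of the ledge. The disc is at (177,234). The orange, red and black look-alikes lie on the table. Next I'll measure the ledge and plate more precisely.

```bash
python3 - <<'E'
from h import *
p=read_camera('top'); q=read_camera('scene')
for nm,p in (('top',p),('scene',q)):
    W=np.array(p['world_to_cam']); print(nm,'cam',-W[:3,:3].T@W[:3,3],p['fx'])
    r=[r for r in cut_out(p,'plate')]
    for x in r: print(np.round(x['extent']),x['confidence'])
    r=min(r,key=lambda x:np.hypot(*(np.array(x['extent'][:2])-(np.array([294,254]) if nm=='top' else np.array([360,257])))))
    c=np.argwhere(r['mask'])[:,::-1]
    P=np.array([back(p,u,.056)[:2] for u in c])*1000
    print('plate rect',cv2.minAreaRect(P.astype(np.float32)), cv2.boxPoints(cv2.minAreaRect(P.astype(np.float32))).round(1))
    l=cut_out(p,'ledge')
    if l:
        m=l[0]['mask']|r['mask']
        c=np.argwhere(m)[:,::-1]; P=np.array([back(p,u,.05)[:2] for u in c])*1000
        R=cv2.minAreaRect(P.astype(np.float32)); print('ledge rect',R,cv2.boxPoints(R).round(1))
    img=p['pixels']
    # rectified top at z=.056 : 1px = 1mm
    for z,s in ((.05,'l'),(.056,'p')):
        X0,Y0=.60,.02 # x up, y left
        pts=[(0.6,0.02),(0.6,-.2),(.35,-.2),(.35,.02)]
        src=np.float32([proj(p,[a,b,z]) for a,b in pts])
        dst=np.float32([((.02-b)*2500,(.6-a)*2500) for a,b in pts])
        H=cv2.getPerspectiveTransform(src,dst)
        o=cv2.warpPerspective(img,H,(550,600),flags=cv2.INTER_CUBIC)
        for k in range(0,220,20): cv2.line(o,(int(k*2.5),0),(int(k*2.5),8),(255,0,0),1)
        for k in range(0,240,20): cv2.line(o,(0,int(k*2.5)),(8,int(k*2.5)),(255,0,0),1)
        cv2.imwrite(f'pics/rect_{nm}_{s}.png',o[:,:,::-1])
a=[cv2.imread(f'pics/rect_{n}_l.png')[:, :395+100] for n in('top','scene')]
cv2.imwrite('pics/rect.png',cv2.resize(np.hstack(a),(800,485)))
E
```

```text
top cam [ 0.39079755 -0.13573874  1.07715636] 457.52306204801664
[389. 287.  55.  36.] 0.88
[296. 254.  58.  42.] 0.85
[463. 253.  61.  49.] 0.82
[398. 190.  59.  57.] 0.69
[394. 377.  57.  63.] 0.66
plate rect ((466.7991943359375, -64.19189453125), (121.18487548828125, 80.78384399414062), 80.36429595947266) [[ 416.8 -117.2]
 [ 496.5 -130.7]
 [ 516.8  -11.2]
 [ 437.1    2.3]]
ledge rect ((516.5453491210938, 62.345794677734375), (462.64935302734375, 184.2579803466797), 83.09629821777344) [[ 397.3 -156.2]
 [ 580.2 -178.4]
 [ 635.8  280.9]
 [ 452.9  303.1]]
scene cam [0.95207233 0.61929156 0.66922757] 514.8447497322339
[333. 221.  56.  30.] 0.95
[268. 197.  52.  28.] 0.95
[360. 256.  58.  40.] 0.76
[398. 195.  43.  17.] 0.7
[240. 240.  49.  38.] 0.59
plate rect ((467.3437194824219, -65.24173736572266), (127.7313003540039, 83.67280578613281), 80.29469299316406) [[ 415.3 -121.1]
 [ 497.8 -135.2]
 [ 519.3   -9.3]
 [ 436.9    4.8]]
ledge rect ((520.4522705078125, 66.11604309082031), (476.3725280761719, 194.0829620361328), 82.95050048828125) [[ 394.9 -158.4]
 [ 587.5 -182.2]
 [ 646.   290.6]
 [ 453.4  314.4]]
```

View pics/rect_top_l.png

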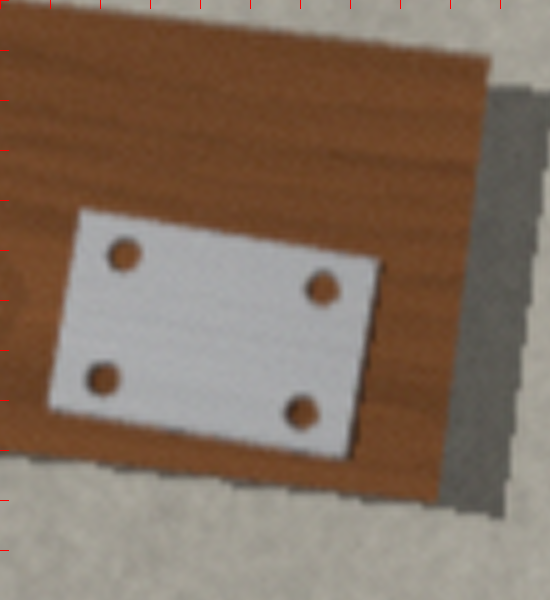

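View pics/rect_scene_l.png

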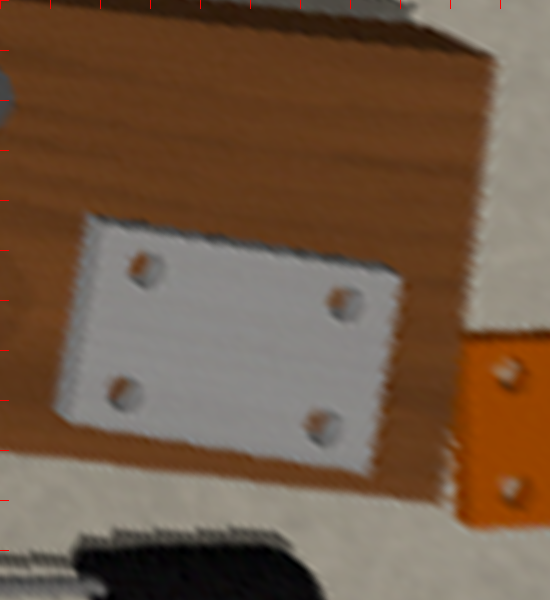

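The ledge end runs from about (0.400,-0.156) to (0.577,-0.176), so the ledge yaw is about -6.5°. The plate's centre is at (0.467,-0.064), its yaw about -9.7°, and its outer edge about 39 mm inside the end. The sizes check out: 121x81 mm and 178 mm. I'll push about 80 mm with the fingers partly open, so there are two contact points on the inner short edge.

arm_command(
  deltas=[
    [[0,0,0],[0,0,-40],-0.2],
    [[0,0,-7],[0,0,-50],-0.2],
    [[0,0,-70.2],[359,-256,-48],-0.2],
    [[0,0,-70.2],[359,-256,-48],-0.2],
    [[0,0,-70.2],[359,-256,-48],-0.2],
    [[0,0,-70.2],[359,-256,-48],-0.2],
    [[0,0,-70.2],[359,-256,-48],-0.2],
    [[0,0,-70.2],[359,-256,-48],-0.2],
    [[0,0,-70.2],[359,-256,-48],-0.2],
    [[0,0,-70.2],[359,-256,-48],-0.2],
    [[0,0,-70.2],[359,-256,-48],-0.2],
    [[0,0,-70.2],[359,-256,-48],-0.2],
    [[0,0,-70.2],[359,-256,-48],-0.2],
    [[0,0,-70.2],[359,-256,-48],-0.2],
    [[0,0,-70.2],[359,-256,-48],-0.2],
  ],
)

```text
clock: 2.65
ee_pos: [0.4513, -0.3497, 0.281]
tool_rot: [180.0, 0.0, 83.5]
contact_force: [-0.9, -0.8, -0.1]
opening: 0.0367
```

arm_command(
  deltas=[
    [[0,0,0],[376,-15,80],-0.2],
    [[0,0,0],[376,-15,131],-0.2],
    [[0,0,0],[376,-15,131],-0.2],
    [[0,0,0],[376,-15,131],-0.2],
    [[0,0,0],[376,-15,131],-0.2],
    [[0,0,0],[376,-15,131],-0.2],
    [[0,0,0],[376,-15,131],-0.2],
    [[0,0,0],[376,-15,131],-0.2],
    [[0,0,0],[376,-15,131],-0.2],
    [[0,0,0],[376,-15,131],-0.2],
    [[0,0,0],[376,-15,131],-0.2],
    [[0,0,0],[376,-15,131],-0.2],
    [[0,0,0],[376,-15,131],-0.2],
    [[0,0,0],[376,-15,131],-0.2],
  ],
)

```text
clock: 3.82
ee_pos: [0.4796, 0.0234, 0.1504]
tool_rot: [180.0, 0.0, 83.3]
contact_force: [-0.4, 0.3, 0.9]
opening: 0.0371
```

```bash
python3 - <<'E'
from h import *
print(sensors.get_state()['ee_pos'],sensors.get_state()['tool_rot'],sensors.get_state()['contact_force'])
a=read_camera('wrist');b=read_camera('scene');save(a,'w2');save(b,'s2')
print(a['mount'],a['fx'],a['cx'],a['cy'])
E
```

```text
[0.4795674  0.02338261 0.15038608] [1.79956030e+02 9.71030934e-05 8.32755057e+01] [-0.38173112  0.30420917  0.89267068]
[[-1.24486331e-03 -9.56636528e-01 -2.91281656e-01  8.22557942e-02]
 [ 9.99999084e-01 -1.34589059e-03  1.46476571e-04  1.19707268e-03]
 [-5.32158079e-04 -2.91281206e-01  9.56637327e-01 -1.51421930e-01]
 [ 0.00000000e+00  0.00000000e+00  0.00000000e+00  1.00000000e+00]] 338.13773682947675 318.1612184725465 239.33918011068423
```

View pics/w2.png

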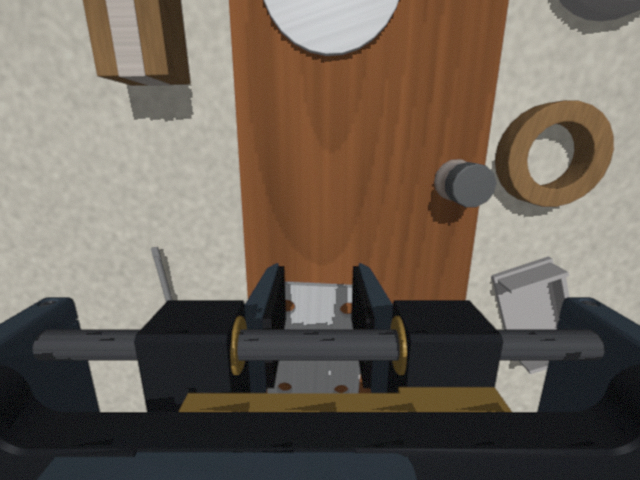

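View pics/s2.png

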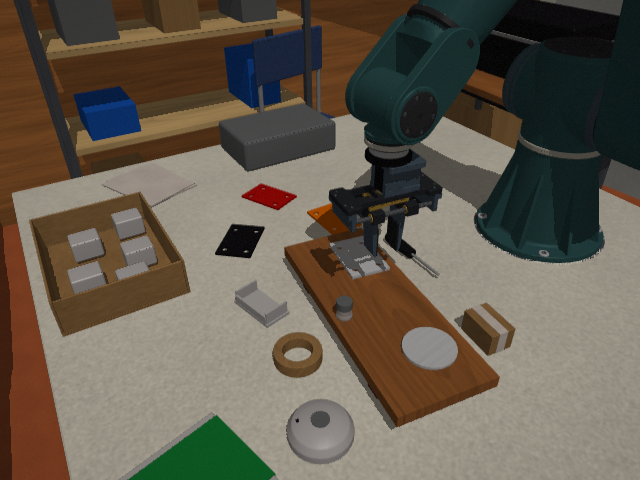

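The wrist view shows both fingers straddling the plate's middle line. The plate's inner edge is at row 284, which puts it about 30 mm in front of the TCP, so there is room to go down behind it.

arm_command(
  deltas=[
    [[0,0,0],[0,0,35],-0.2],
    [[0,0,0],[0,0,60],-0.2],
    [[0,0,0],[0,0,72],-0.2],
    [[0,0,0],[0,0,76],-0.2],
    [[0,0,0],[0,0,78],-0.2],
    [[0,0,0],[0,0,78],-0.2],
    [[0,0,0],[0,0,78],-0.2],
    [[0,0,0],[0,0,78],-0.2],
  ],
)

```text
clock: 4.58
ee_pos: [0.4799, 0.0246, 0.0729]
tool_rot: [179.9, -0.0, 83.4]
contact_force: [-0.4, 0.3, 0.1]
opening: 0.0364
```

arm_command(
  deltas=[
    [[0,0,0],[-3,0,1],-0.2],
    [[0,0,0],[-7,0,1],-0.2],
    [[0,0,0],[-10,0,1],-0.2],
    [[0,0,0],[-13,0,1],-0.2],
    [[0,0,0],[-16,0,1],-0.2],
    [[0,0,0],[-19,0,1],-0.2],
    [[0,0,0],[-22,0,1],-0.2],
    [[0,0,0],[-26,0,1],-0.2],
    [[0,0,0],[-30,0,1],-0.2],
    [[0,0,0],[-34,0,1],-0.2],
    [[0,0,0],[-38,0,1],-0.2],
    [[0,0,0],[-42,0,1],-0.2],
    [[0,0,0],[-46,0,1],-0.2],
    [[0,0,0],[-50,0,1],-0.2],
    [[0,0,0],[-53,0,1],-0.2],
    [[0,0,0],[-55,0,1],-0.2],
    [[0,0,0],[-55,0,1],-0.2],
    [[0,0,0],[-55,0,1],-0.2],
  ],
)

```text
clock: 6.08
ee_pos: [0.4728, -0.0301, 0.0709]
tool_rot: [-180.0, 0.0, 83.4]
contact_force: [-0.1, 0.3, -0.2]
opening: 0.0368
```

```bash
cat > look.py <<'E'
from h import *
import sys
t=sys.argv[1]
print(sensors.get_state()['ee_pos'],sensors.get_state()['contact_force'])
o=[]
for nm in('top','scene'):
    p=read_camera(nm);save(p,nm+t)
    pts=[(0.6,0.02),(0.6,-.24),(.35,-.24),(.35,.02)]
    src=np.float32([proj(p,[a,b,.05]) for a,b in pts])
    dst=np.float32([((.02-b)*1500,(.6-a)*1500) for a,b in pts])
    o.append(cv2.warpPerspective(p['pixels'],cv2.getPerspectiveTransform(src,dst),(390,375),flags=cv2.INTER_CUBIC))
cv2.imwrite(f'pics/r{t}.png',np.hstack(o)[:,:,::-1])
E
python3 look.py 3
```

```text
[ 0.47280195 -0.03008316  0.07088149] [-0.05951718  0.34590987 -0.1644298 ]
```

View pics/scene3.png

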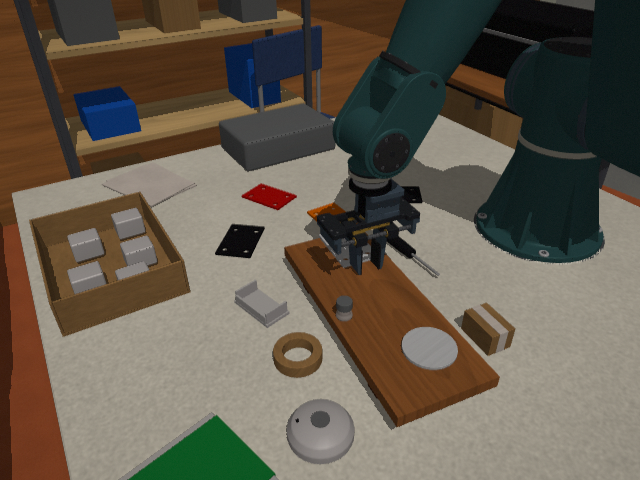

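View pics/r3.png

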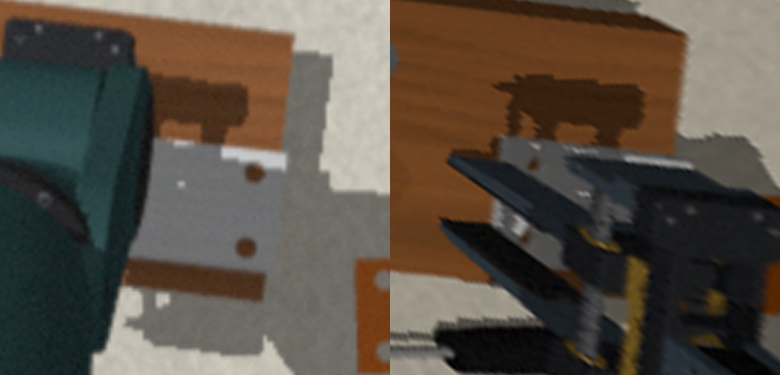

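The top view shows the plate sliding straight. It is now aligned with the ledge and its outer edge is about 4-5 mm past the end, so I need about 36 mm more.

arm_command(
  deltas=[
    [[0,0,0],[-2,0,-1],-0.2],
    [[0,0,0],[-5,0,-1],-0.2],
    [[0,0,0],[-8,0,-1],-0.2],
    [[0,0,0],[-11,0,-1],-0.2],
    [[0,0,0],[-14,0,-1],-0.2],
    [[0,0,0],[-17,0,-1],-0.2],
    [[0,0,0],[-20,0,-1],-0.2],
    [[0,0,0],[-23,0,-1],-0.2],
    [[0,0,0],[-26,0,-1],-0.2],
    [[0,0,0],[-29,0,-1],-0.2],
    [[0,0,0],[-32,0,-1],-0.2],
    [[0,0,0],[-34,0,-1],-0.2],
    [[0,0,0],[-35,0,-1],-0.2],
    [[0,0,0],[-36,0,-1],-0.2],
    [[0,0,0],[-36,0,-1],-0.2],
    [[0,0,0],[-36,0,-1],-0.2],
  ],
)

```text
clock: 7.52
ee_pos: [0.4686, -0.0658, 0.0719]
tool_rot: [-180.0, 0.0, 83.4]
contact_force: [-0.1, -0.5, 0.5]
opening: 0.0364
```

```bash
python3 look.py 4
```

```text
[ 0.46864183 -0.06575712  0.07189134] [-0.05444071 -0.46582399  0.45623071]
```

View pics/r4.png

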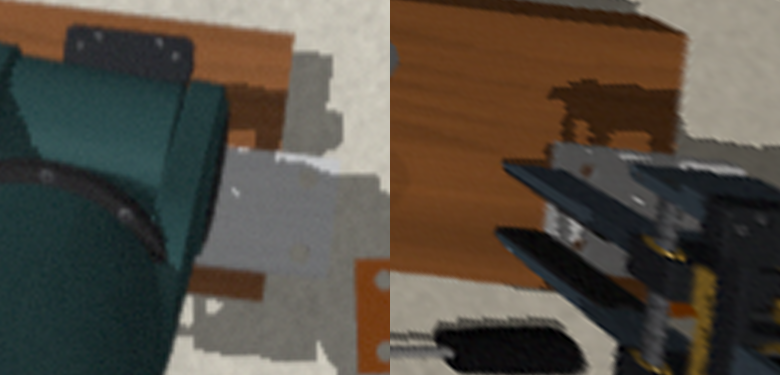

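Both leading holes now show the table through them. I'll back off, lift and move the hand away.

arm_command(
  deltas=[
    [[0,0,0],[8,0,0],-0.2],
    [[0,0,0],[25,0,0],-0.2],
    [[0,0,0],[25,0,-10],-0.2],
    [[0,0,0],[25,0,-45],-0.2],
    [[0,0,0],[25,0,-85],-0.2],
    [[0,0,0],[25,0,-125],-0.2],
    [[0,0,0],[25,0,-165],-0.2],
    [[0,0,0],[25,0,-205],-0.2],
    [[0,0,0],[-15,0,-210],-0.2],
    [[0,0,0],[-55,0,-210],-0.2],
    [[0,0,0],[-95,0,-210],-0.2],
    [[0,0,0],[-135,0,-210],-0.2],
    [[0,0,0],[-175,0,-210],-0.2],
    [[0,0,0],[-215,0,-210],-0.2],
    [[0,0,0],[-255,0,-210],-0.2],
    [[0,0,0],[-295,0,-210],-0.2],
    [[0,0,0],[-335,0,-210],-0.2],
    [[0,0,0],[-375,40,-210],-0.2],
    [[0,0,0],[-400,40,-210],-0.2],
    [[0,0,0],[-400,40,-210],-0.2],
  ],
)

```text
clock: 9.28
ee_pos: [0.4632, -0.4725, 0.2823]
tool_rot: [179.9, 0.1, 83.3]
contact_force: [0.5, -0.5, 0.1]
opening: 0.0367
```

```bash
python3 look.py 5; python3 - <<'E'
from h import *
print(sensors.get_state()['qvel'])
p=read_camera('top')
E=np.array([.4884,-.166]);u=np.array([-.1124,-.9937]);e=np.array([.9937,-.1124])
for x in cut_out(p,'plate'):
    if np.hypot(x['extent'][0]-330,x['extent'][1]-255)<30:
        c=np.argwhere(x['mask'])[:,::-1]; P=np.array([back(p,k,.056)[:2] for k in c])
        R=cv2.minAreaRect((P*1000).astype(np.float32)); print(R); 
        for b in cv2.boxPoints(R)/1000: print('corner u,e',(b-E)@u*1000,(b-E)@e*1000)
for n,z in [('disc',.05),('jar',.05),('carton',0)]:
    for r in mark_of(p,n)[:2]: print(n,back(p,r['xy'],z).round(4))
E
```

```text
[ 0.46316679 -0.47246105  0.2823032 ] [ 0.52323346 -0.53222449  0.06843234]
[ 1.16195189 -1.82252771  2.38915018  0.06156541 -0.05802877  0.25665261]
jar [0.5839 0.0596 0.05  ]
carton [0.3709 0.1961 0.    ]
```

View pics/r5.png

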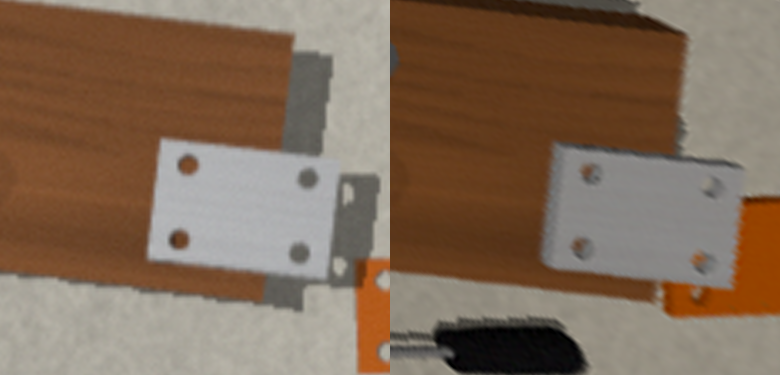

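View pics/scene5.png

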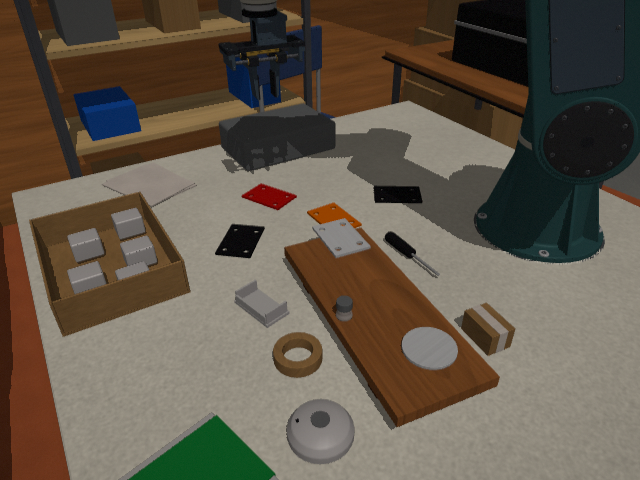

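The top view shows the outer edge about 39 mm past the end. The leading holes at (308,178) and (299,253) are centred about 19 mm past it, and the plate is flat and aligned. The bystanders haven't moved.

```bash
python3 -c "
from bench import job,sensors
print(sensors.get_state()['qvel']); print(job.job_done())"
```

```text
[-0.05891986  0.17141594 -0.31896872 -0.01968447 -0.00456797 -0.06936413]
the job is handed in; nothing more can be done
None
```

I pushed the four-hole plate about 80 mm along the ledge and out over its right (-y) end, then backed the hand off, lifted it clear and handed the job in at about 9.5 s.

**Final checks:**
- **Overhang:** In the top view, the plate's outer edge is about 39 mm past the end of the wood. The leading holes are fully clear, with their inner rims about 12 mm past the end. About 80 of the plate's 120 mm still lies on the ledge.
- **Pose:** In both views the plate lies flat, and it is within about 1–2° of the ledge's line.
- **Surroundings:** The jar and carton measured within about 4 mm of where they started. I checked the disc and the other things only by eye in the pictures, where they look unmoved. Measured forces stayed at noise level.

**Check that failed:** In the last top picture, the network found neither the plate at its new place nor the disc. The overhang figures are therefore read by hand from the calibrated picture, good to about 2 mm.

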